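Unhook the blue bead pail

TASK

Take the blue enamel pail down from its hook, lifting it straight up past the upturned tip before drawing it off, and stand it upright in the middle of the round dark wooden board, ready for today's beads. Set it down rather than dropping it, let go of it, and leave the red pail hanging where it is.

Things in the scene. Friction and masses are not known exactly. Their poses are not given: they have to be found in the camera images.
- pail_blue: Blue enamel pail hanging on stand_blue's hook, 0.2 to 0.4 kg. Origin: centre of its underside, z up. Open bowl 80 mm high, outer radius 40 mm at the foot, 50 mm at the rim. Thin rods rise from the rim at y = +52 and -52 mm and slope in to the lower end (z 180 mm) of an upright light-wood grip block on the axis: a closed loop, the hook passing through it along x. The block's underside, z 175 mm, rests on the hook.
- pail_blue_grip (a point): Where to hold the blue pail: on its grip block, 219 mm above the pail's origin. The block measures 16 mm (x), 34 mm (y) and 60 mm in height, its top 16 mm above this point. Hold it from above with the fingers closing along the pail's y (34 mm): both those sides are free, while the hook stands close before and behind the block in x.
- stand_blue: Dark steel hook stand, fixed to the bench. Origin: under the centre of its round foot (radius 55 mm, 15 mm high), on the axis of its 240 mm post. A 10 mm thick bar runs from the post's top along the stand's -x, dips to a level trough (upper surface z 215 mm, x -60 to -100 mm), then turns up to the tip. The blue pail hangs near x -80 mm, underside at z 40 mm, its axes within 10 degrees of the stand's.
- stand_blue_tip (a point): Top of the hook's upturned tip: x -100, y 0, z 255 mm in the stand's frame, 40 mm above the trough. To free the pail raise it straight up more than 40 mm (50 to 65 mm is good; beyond 75 mm its rim catches under the hook), then draw it along the stand's -x by at least 120 mm before lowering it or going sideways; that way is clear.
- pail_red: Red enamel pail, the blue one's twin in size and shape, hanging in the same way on a second stand like stand_blue. Origin: centre of its underside, z up. A bystander: leave it hanging.
- board: Round dark-brown wooden board fixed flat on the bench, radius 90 mm, 15 mm thick. Origin: centre of its underside, on the bench top; z up. Its upper face is 15 mm above the origin.
Mind the look-alikes: they are no part of the job. Leave any green look-alike of the pail_blue alone.

How it is judged:
On the way:
1. the blue pail is raised until the underside of its grip is level with the top of the hook's tip (about 40 mm up) (z of pail_blue in the frame of stand_blue above 0.077 m), for 0.1 s.
At the end, for the whole second after the job is handed in: The blue pail stands released, upright (within about 8 degrees) and at rest on the round board, its centre within 30 mm of the board's centre; the red pail still hangs within 40 mm of where it was (horizontal distance between pail_blue and board below 0.03 m and z of pail_blue in the frame of board between 0.01 and 0.022 m and angle between pail_blue's own z axis and vertical below 0.15 rad and linear speed of pail_blue below 0.03 m/s and distance of pail_red from where it was at the start of the episode below 0.04 m); the robot touches nothing.
It fails at once if the blue pail is dropped: falling faster than 0.7 m/s with no finger on it (linear speed of pail_blue above 0.7 m/s and contact force between the fingers and pail_blue below 0.05 N).
It fails at once if the red pail is pushed or lifted more than 60 mm from where it hung (distance of pail_red from where it was at the start of the episode above 0.06 m).
It also fails if it takes over 38 s, if anything falls off the work surface, if the arm or the gripper's body presses on something with over 40 N, if the wrist force passes 120 N, or if a joint passes its speed limit or range.

ROBOT

A 7-joint arm with a two-finger parallel gripper is mounted at the origin on the work surface. World frame = base frame: x ahead of the robot, y to its left, z up, the work surface at z = 0. Lengths are in m, angles in rad, forces in N, time in s.
With the tool pointing down it reaches from about 0.425 to 0.925 m from the base axis. Payload 6.8 kg.
Tool frame: the origin (TCP) lies on the centre line of the jaws, within the pads' length; the fingertips stand 8 mm ahead of it and the grasp point (between the pads) lies 11 mm behind it (bot.tips_ahead is the distance from the TCP to the fingertips, in m); z points along the fingers, y is the line along which they close (so a half turn about z gives the same grasp; the last joint's range is limited). The gripper opens to 85 mm and grips with 20 to 120 N. Pads are 22 mm wide; open, the fingers measure 114 mm over their backs; the gripper's body (76 mm by 85 mm) begins 54 mm behind the grasp point. The pads swing forward as they close: fully open they stand 13 mm farther back than shut.
Start: joints at [1.02, 0.477, 0.022, 1.555, -0.011, 1.109, -0.083], TCP at [0.289, -0.61, 0.239] pointing down, gripper open.
Joint ranges: [-2.96, 2.96], [-0.34, 2.1], [-1.41, 1.46], [0.24, 2.44], [-1.37, 4.51], [0.17, 1.92], [-2.96, 2.96]. Speed limits (rad/s): [2.39, 2.39, 3.14, 3.14, 3.14, 3.14, 3.14].

INTERFACE

Orientations are given as a unit quaternion [w, x, y, z].
In Python, from station import bot gives the robot as it stands.
- The arm moves only by the tool send_rows, never from a script. Its argument "deltas" is text: rows parted by semicolons, each of 4 numbers parted by spaces: the shift along the tool's x, y, z in m, then the turn about the tool's z in degrees. In form: x y z spin; .... A call has 1 to 5 rows; each row is the pose to reach, as a shift and turn from the pose commanded when the call began, along the tool's axes at that moment; what a row does not reach only later rows make up. A row lasts 1/10 s, in which the tool goes at most 50 mm and 8.59 degrees, less where a joint would pass 70% of its speed; a pose out of reach is approached as far as the arm can. A call with a gripper value outside its range is refused whole. "claw" is the opening, from 0 (shut) to 1 (fully open), set as the call begins (left out, the last holds). The fingers move at their own pace and stop on an object; "force" is the grip in N (left out, the last holds). Time passes only in rows, so rows that repeat a pose let the fingers close. It gives the time, the measured TCP pose, the force, the opening and the grip force at its end, in the units of the state.
- bot.get_obs(): the state, without advancing time (a new reading comes with each control period).
- bot.read_camera(name): name is "scene" or "top" or "wrist"; returns a dict with "img" (420x560x3 uint8, red, green, blue), "depth" (420x560 float32, m along the optical axis (not along the pixel's ray), 0 where there is no reading), "fx", "fy", "cx", "cy" (pixels), "dist_coeffs" ([k1, k2, p1, p2, k3] as OpenCV has them; the pictures are not rectified), "camera_from_world" (4x4, takes a point from world to camera coordinates). Camera axes: x right, y up, looking along -z (the intrinsics and any distortion apply to the point x, -y, -z); pixel columns grow to the right and rows downward; lengths in m; the calibration is good to about 2 mm. A picture is of the moment at which its call begins.
- bot.hand_in(): hands the job in; it is judged then, once.
Trained networks look in a picture, given as the dict that the camera call returned (one of the last four; its "shot" number tells which), for a name from the list of things; names that differ only in an ending like _2 or _b are one class to them, and where a whole thing is asked for, a point or a joint stands for the part that bears it (a point fixed in the world has none). Each returns a list of dicts, best first, with "confidence" (0 to 1); they miss things now and then, are a little off and sometimes report something else, mostly with a low value. They report only what shows in the picture. A call takes as long as a camera call. They do not tell look-alikes from the thing itself.
- bot.masks_of(picture, query): "mask" (420x560 bool, what is visible of it).
- bot.landmark_of(picture, query): "xyz" ([x, y, z] in m, in world coordinates, good to about 4 mm: a listed point, or the origin of a listed thing).
The state is a dict: "t": time; "q": joint angles; "joint_vel": joint speeds; "joint_torque": joint torques, N m; "eef_pos": TCP position; "tool_rot": TCP orientation; "contact_force": force on the tool from outside, world axes, zero at the start; "torque": the same for the moment, N m; "gripper_width": opening from 0.0 (shut) to 1.0 (fully open); "grasp_force": force on a finger pad.
Only numpy, scipy, OpenCV 4.12 (cv2) and the standard library are available. Lean on these libraries where they do the work, as an engineer would, in place of code of your own. Each camera call takes 0.05 s, during which the arm holds its last target. There are 200 camera calls.

## Working session

There is one attempt and no reset: what is moved stays moved. The work goes in short steps, Python scripts to look and compute and a tool call to move; the robot and the scene stay as the last step left them, time stands still between calls to the robot, and variables do not carry over. Pictures are saved under pics/ and viewed, at most 10 in all, crops included, and the job is handed in when it is done.

Besides the shell and the picture viewer there is one more tool, called after "Call:" as name(argument=value, ...), one argument or row to a line, values as JSON. send_rows: Moves the arm, as the interface text tells. Its arguments: {"type":"object","properties":{"deltas":{"type":"string"},"claw":{"type":"number"},"force":{"type":"number"}},"required":["deltas"]}

```bash
mkdir -p pics; cat > h.py <<'E'
from station import bot
import numpy as np, cv2
def shot(n,f=None):
    p=bot.read_camera(n)
    if f: cv2.imwrite('pics/'+f,cv2.cvtColor(p['img'],cv2.COLOR_RGB2BGR))
    return p
def pix(p,X):
    c=p['camera_from_world']@np.append(X,1); c=c[:3]*[1,-1,-1]
    K=np.array([[p['fx'],0,p['cx']],[0,p['fy'],p['cy']],[0,0,1.]])
    return cv2.projectPoints(c.reshape(1,3),np.zeros(3),np.zeros(3),K,np.array(p['dist_coeffs']))[0].ravel().round()
def cloud(p,mask):
    K=np.array([[p['fx'],0,p['cx']],[0,p['fy'],p['cy']],[0,0,1.]])
    v,u=np.nonzero(mask&(p['depth']>0)); d=p['depth'][v,u]
    n=cv2.undistortPoints(np.stack([u,v],1).astype(float).reshape(-1,1,2),K,np.array(p['dist_coeffs'])).reshape(-1,2)
    c=np.stack([n[:,0]*d,-n[:,1]*d,-d,np.ones_like(d)])
    return (np.linalg.inv(p['camera_from_world'])@c)[:3].T
E
python3 - <<'E'
from h import *
ims=[]
for n in('scene','top'):
    p=shot(n); ims.append(p['img'])
    for q in('pail_blue','pail_blue_grip','stand_blue','stand_blue_tip','pail_red','board'):
        for r in bot.landmark_of(p,q): print(n,q,round(r['confidence'],2),np.round(r['xyz'],3),pix(p,r['xyz']))
for n,i in zip(('a','b'),ims): cv2.imwrite(f'pics/{n}.png',i[:,:,::-1])
o=bot.get_obs();print(o['t'],o['eef_pos'],o['tool_rot'],bot.tips_ahead)
E
```

```text
scene pail_blue 0.84 [ 0.547 -0.228  0.039] [188. 271.]
scene pail_blue 0.7 [ 0.174 -0.296 -0.001] [196. 169.]
scene pail_blue_grip 0.73 [ 0.173 -0.296  0.22 ] [184. 121.]
scene pail_blue_grip 0.64 [ 0.545 -0.233  0.256] [172. 231.]
scene stand_blue 0.6 [ 0.627 -0.214 -0.002] [188. 304.]
scene pail_red 0.8 [0.53  0.303 0.04 ] [382. 289.]
scene board 0.88 [0.498 0.043 0.004] [287. 272.]
top pail_blue 0.55 [ 0.548 -0.235  0.039] [373. 178.]
top pail_blue 0.55 [ 0.182 -0.298 -0.003] [394. 310.]
top pail_blue_grip 0.84 [ 0.179 -0.298  0.217] [421. 319.]
top pail_blue_grip 0.64 [ 0.54  -0.232  0.259] [394. 159.]
top stand_blue 0.55 [ 0.63  -0.213 -0.001] [362. 154.]
top stand_blue_tip 0.65 [ 0.528 -0.236  0.254] [395. 164.]
top pail_red 0.57 [0.525 0.302 0.041] [182. 182.]
top board 0.82 [ 0.501  0.039 -0.001] [276. 195.]
0.7 [ 0.28922378 -0.60990286  0.23931729] [ 4.57697404e-06  9.75592795e-01  2.19587566e-01 -1.79326300e-07] 0.008
```

View pics/a.png

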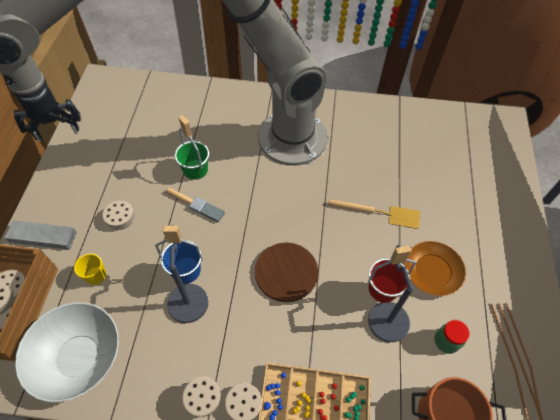

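View pics/b.png

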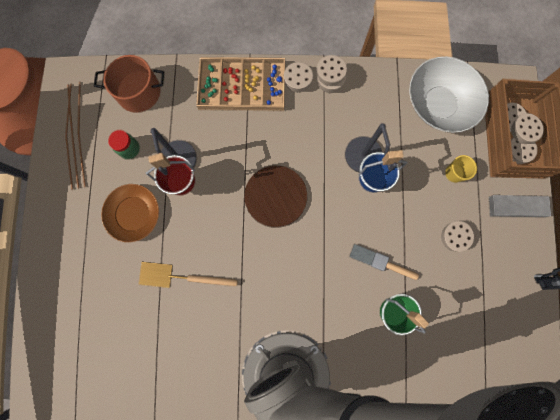

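Candidates in the scene view are the blue pail hanging at (180,262), the green one standing at (193,160), the red one hanging at (388,282) and the yellow cup at (90,269). I choose the blue pail hanging on the stand at (187,302), with its grip at (172,234). Next is a close crop to check this, plus the grip's yaw.

```bash
python3 - <<'E'
from h import *
p=shot('top');s=shot('scene')
c=[]
for q in (p,s):
    P=cloud(q,np.ones((420,560),bool))
    m=(np.abs(P[:,0]-.545)<.05)&(np.abs(P[:,1]+.232)<.05)
    v,u=np.nonzero(q['depth']>0); col=q['img'][v,u].astype(int)
    w=m&(col[:,0]>col[:,2]+40)&(P[:,2]>.21)&(P[:,2]<.3)
    W=P[w]; t=W[W[:,2]>.268]
    for name,z in(('all',W),('top',t)):
        if len(z)>5:
            r=cv2.minAreaRect((z[:,:2]*1000).astype(np.float32)); print(name,len(z),z.mean(0).round(3),z.min(0).round(3),z.max(0).round(3),r)
    b=P[(np.abs(P[:,0]-.58)<.07)&(np.abs(P[:,1]+.225)<.05)&(col.max(1)<110)&(col.max(1)-col.min(1)<30)&(P[:,2]>.2)&(P[:,2]<.27)]
    d=cv2.fitLine((b[:,:2]*1000).astype(np.float32),cv2.DIST_HUBER,0,.01,.01).ravel(); print('bar',len(b),np.degrees(np.arctan2(d[1],d[0])),d[2:])
a=p['img'][120:220,340:440];b=s['img'][210:330,130:250]
im=np.hstack([cv2.resize(a,(390,390),interpolation=2),cv2.resize(b,(390,390),interpolation=2)])
cv2.imwrite('pics/c.png',im[:,:,::-1])
E
```

```text
all 206 [ 0.544 -0.229  0.261] [ 0.536 -0.25   0.218] [ 0.556 -0.214  0.279] ((546.782958984375, -231.91372680664062), (16.21014404296875, 34.50807571411133), 8.61194133758545)
top 109 [ 0.546 -0.232  0.274] [ 0.538 -0.25   0.268] [ 0.556 -0.215  0.279] ((547.1922607421875, -232.40402221679688), (15.860307693481445, 33.706031799316406), 7.475953102111816)
bar 237 13.486255 [ 581.85376 -222.01416]
all 244 [ 0.55  -0.231  0.257] [ 0.526 -0.25   0.219] [ 0.558 -0.216  0.281] ((540.9219970703125, -234.0916290283203), (30.492042541503906, 34.03962707519531), 6.161314010620117)
top 100 [ 0.548 -0.233  0.273] [ 0.539 -0.25   0.268] [ 0.558 -0.217  0.281] ((547.4360961914062, -233.39849853515625), (16.766002655029297, 32.6375846862793), 10.317174911499023)
bar 182 15.798681 [ 607.0825  -218.32227]
```

View pics/c.png

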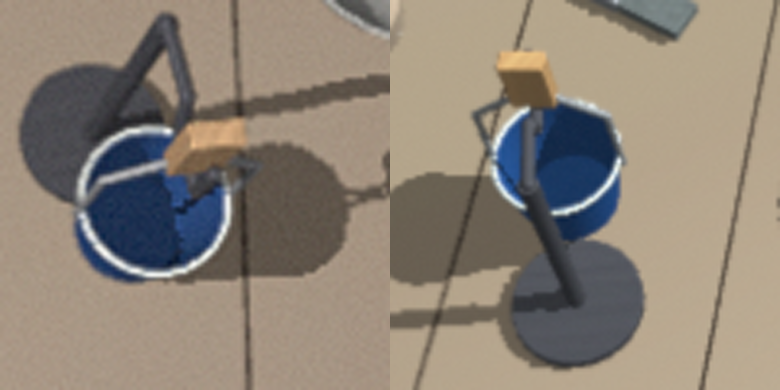

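The crop shows the blue pail on the grey hook, grip block at about (205,148) in the left half and (527,80) in the right half. The choice is right. The block centre is at (0.547,-0.233) with yaw about 9°, and the stand's yaw is about 13.5°.

Call:
send_rows(
  deltas="0.02 -0.012 -0.04 3; 0.05 -0.03 -0.075 6; 0.09 -0.053 -0.091 9; 0.13 -0.076 -0.091 12; 0.17 -0.1 -0.091 16",
  claw=1,
  force=60,
)

```text
t: 1.3
eef_pos: [0.401, -0.4455, 0.3314]
tool_rot: [0.001, 0.997, 0.08, 0.001]
contact_force: [0.9, -0.9, 0.3]
gripper_width: 0.998
grasp_force: 0.0
```

```bash
cat > g.py <<'E'
from h import *
import sys
from scipy.spatial.transform import Rotation as R
# usage: g.py x y z yaw(deg of tool x)
o=bot.get_obs(); w,x,y,z=o['tool_rot']; M=R.from_quat([x,y,z,w]).as_matrix()
print(round(o['t'],2),o['eef_pos'].round(4) if hasattr(o['eef_pos'],'round') else o['eef_pos'],'yaw',np.degrees(np.arctan2(M[1,0],M[0,0])).round(1),'tilt',M[:,2].round(3))
t=np.array(list(map(float,sys.argv[1:4])))
print('shift',(M.T@(t-o['eef_pos'])).round(4),'spin',round(np.degrees(np.arctan2(M[1,0],M[0,0]))-float(sys.argv[4]),1), np.round(o['q'],2))
E
python3 g.py 0.547 -0.233 0.33 9
```

```text
1.3 [ 0.401  -0.4455  0.3314] yaw 9.2 tilt [ 0.002 -0.001 -1.   ]
shift [ 0.1781 -0.1864  0.0014] spin 0.2 [ 0.73  0.28  0.    1.63 -0.    1.23 -0.68]
```

Call:
send_rows(
  deltas="0.036 -0.038 0 0; 0.071 -0.075 0 0; 0.107 -0.112 0 0; 0.143 -0.15 0 0; 0.179 -0.187 0 0",
)

```text
t: 1.8
eef_pos: [0.5419, -0.2386, 0.3307]
tool_rot: [0.0, 0.997, 0.082, 0.0]
contact_force: [0.7, -0.5, 0.3]
gripper_width: 0.998
grasp_force: 0.0
```

Call:
send_rows(
  deltas="0 0 0 0; 0 0 0 0",
)

```text
t: 2.0
eef_pos: [0.5418, -0.2389, 0.3302]
tool_rot: [-0.0, 0.997, 0.083, -0.0]
contact_force: [0.0, -1.0, -0.3]
gripper_width: 1.003
grasp_force: 0.0
```

```bash
python3 - <<'E'
from h import *
p=shot('wrist','d.png')
for q in('pail_blue_grip','stand_blue_tip','stand_blue'):
    for r in bot.landmark_of(p,q): print(q,round(r['confidence'],2),np.round(r['xyz'],3),pix(p,r['xyz']))
P=cloud(p,np.ones((420,560),bool)); v,u=np.nonzero(p['depth']>0); col=p['img'][v,u].astype(int)
w=(np.abs(P[:,0]-.545)<.05)&(np.abs(P[:,1]+.232)<.04)&(col[:,0]>col[:,2]+30)
W=P[w]
print(len(W)); t=W[(W[:,2]>.262)&(W[:,2]<.29)]
if len(t)>5: print(len(t),t.mean(0).round(4),cv2.minAreaRect((t[:,:2]*1000).astype(np.float32)),np.median(t[:,2]))
E
python3 g.py 0.547 -0.233 0.248 9
```

```text
pail_blue_grip 0.94 [ 0.547 -0.234  0.264] [277. 215.]
stand_blue_tip 0.9 [ 0.528 -0.237  0.254] [277. 236.]
stand_blue 0.83 [ 0.625 -0.216 -0.003] [277. 110.]
1914
1374 [ 0.5484 -0.2336  0.2737] ((547.0169067382812, -233.66546630859375), (16.26885986328125, 33.423561096191406), 6.872779369354248) 0.2746075354578974
2.2 [ 0.5402 -0.2422  0.3303] yaw 9.2 tilt [-0.    -0.001 -1.   ]
shift [ 0.0082 -0.0081  0.0823] spin 0.2 [ 0.42  0.27 -0.12  1.64  0.04  1.23 -1.13]
```

View pics/d.png

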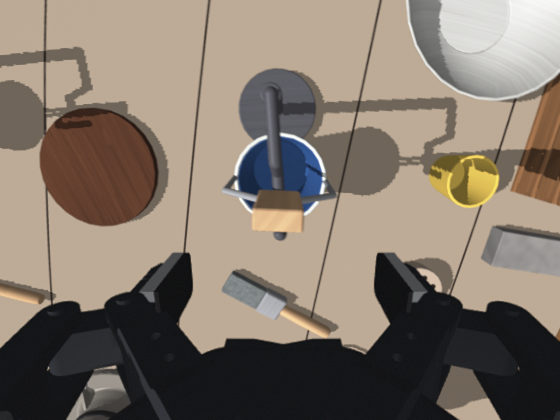

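The wrist view shows the block at (277,210) with the hook tip just below it at (280,236), and the jaws straddling its column. The board is at (98,167). The measured pose has drifted about 8 mm from the commanded one, so I'll check it again before descending.

Call:
send_rows(
  deltas="0 0 0.01 0; 0 0 0.02 0; 0 0 0.02 0",
)

```text
t: 2.5
eef_pos: [0.5398, -0.2405, 0.308]
tool_rot: [-0.001, 0.997, 0.081, -0.002]
contact_force: [0.2, 0.8, 0.3]
gripper_width: 1.001
grasp_force: 0.0
```

```bash
python3 g.py 0.547 -0.2335 0.248 8
```

```text
2.5 [ 0.5398 -0.2405  0.308 ] yaw 9.3 tilt [-0.004  0.001 -1.   ]
shift [ 0.0085 -0.0056  0.06  ] spin 1.3 [ 0.41  0.29 -0.13  1.67  0.04  1.19 -1.13]
```

Call:
send_rows(
  deltas="0.004 -0.0035 0 1; 0.0075 -0.007 0 1; 0.0075 -0.007 0 1; 0.0075 -0.007 0 1",
)

```text
t: 2.9
eef_pos: [0.5477, -0.2319, 0.3106]
tool_rot: [0.0, 0.997, 0.073, 0.0]
contact_force: [0.4, -0.2, -0.5]
gripper_width: 1.002
grasp_force: 0.0
```

```bash
python3 g.py 0.547 -0.2335 0.248 8
```

```text
2.9 [ 0.5477 -0.2319  0.3106] yaw 8.4 tilt [ 0.001 -0.    -1.   ]
shift [-0.001   0.0015  0.0626] spin 0.4 [ 0.4   0.29 -0.13  1.66  0.04  1.19 -1.16]
```

Aligned. I'll go down 62 mm and watch for forces.

Call:
send_rows(
  deltas="0 0.001 0.02 0; 0 0.001 0.04 0; 0 0.001 0.055 0; 0 0.001 0.062 0; 0 0.001 0.062 0",
)

```text
t: 3.4
eef_pos: [0.547, -0.2332, 0.2476]
tool_rot: [-0.0, 0.997, 0.073, -0.001]
contact_force: [-0.4, 0.1, 0.8]
gripper_width: 0.999
grasp_force: 0.0
```

```bash
python3 g.py 0.547 -0.2335 0.248 8; python3 -c "
from h import *
p=shot('wrist','e.png')"
```

```text
3.4 [ 0.547  -0.2332  0.2476] yaw 8.4 tilt [-0.002  0.    -1.   ]
shift [-0.0001  0.0003 -0.0004] spin 0.4 [ 0.4   0.34 -0.13  1.74  0.05  1.07 -1.17]
```

View pics/e.png

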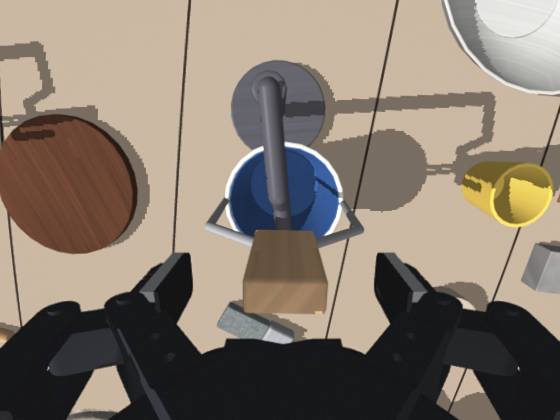

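The block, with its top at about (285,270), sits centred between the open fingers at (170,280) and (400,280). I'll close now.

Call:
send_rows(
  deltas="0 0 0 0; 0 0 0 0; 0 0 0 0; 0 0 0 0; 0 0 0 0",
  claw=0,
  force=60,
)

```text
t: 3.95
eef_pos: [0.5478, -0.2332, 0.249]
tool_rot: [0.0, 0.997, 0.073, 0.0]
contact_force: [-1.0, -0.2, 3.2]
gripper_width: 0.389
grasp_force: 59.5
```

Call:
send_rows(
  deltas="0 0 0 0; 0 0 0 0; 0 0 0 0",
)

```text
t: 4.25
eef_pos: [0.5478, -0.2332, 0.249]
tool_rot: [0.0, 0.997, 0.073, 0.0]
contact_force: [-1.4, 1.4, 6.1]
gripper_width: 0.386
grasp_force: 59.7
```

Call:
send_rows(
  deltas="0 0 -0.01 0; 0 0 -0.025 0; 0 0 -0.042 0; 0 0 -0.057 0; 0 0 -0.057 0",
)

```text
t: 4.75
eef_pos: [0.5483, -0.2336, 0.3071]
tool_rot: [0.001, 0.997, 0.073, 0.001]
contact_force: [1.0, -0.3, -3.4]
gripper_width: 0.387
grasp_force: 60.2
```

Call:
send_rows(
  deltas="0 0 0 0; 0 0 0 0",
)

```text
t: 4.95
eef_pos: [0.5467, -0.2331, 0.3039]
tool_rot: [-0.0, 0.997, 0.073, -0.001]
contact_force: [0.8, 0.8, -3.7]
gripper_width: 0.386
grasp_force: 60.2
```

```bash
python3 g.py 0.418 -0.264 0.306 8; python3 -c "
from h import *
p=shot('scene')
cv2.imwrite('pics/f.png',cv2.resize(p['img'][170:350,90:330],(720,540))[:,:,::-1])
for q in('pail_blue','pail_blue_grip','stand_blue_tip'):
    for r in bot.landmark_of(p,q): print(q,round(r['confidence'],2),np.round(r['xyz'],3))"
```

```text
4.95 [ 0.5467 -0.2331  0.3039] yaw 8.4 tilt [-0.002  0.001 -1.   ]
shift [-0.1319  0.0119 -0.0018] spin 0.4 [ 0.4   0.3  -0.13  1.67  0.04  1.18 -1.16]
pail_blue 0.61 [ 0.175 -0.297  0.001]
pail_blue 0.57 [ 0.546 -0.233  0.091]
pail_blue_grip 0.93 [ 0.544 -0.23   0.313]
pail_blue_grip 0.81 [ 0.175 -0.289  0.219]
stand_blue_tip 0.72 [ 0.533 -0.237  0.254]
```

View pics/f.png

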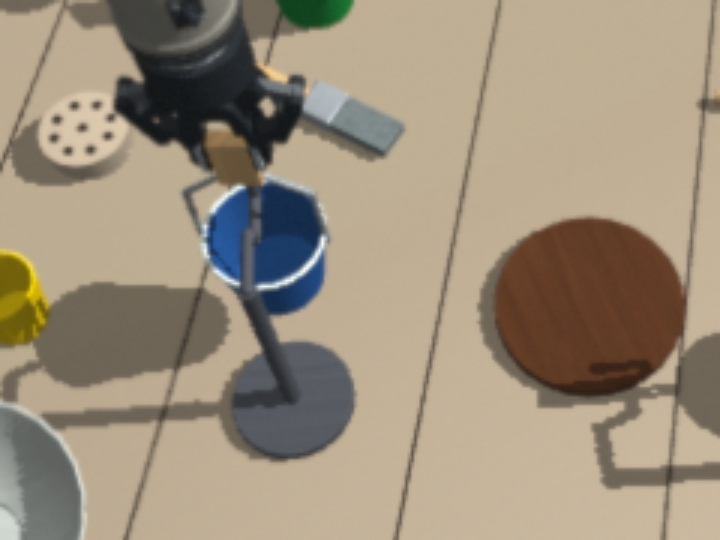

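The pail is gripped at about (235,155) and raised roughly 54 mm, clear of the tip. I'll draw it along the stand's -x.

Call:
send_rows(
  deltas="-0.02 0.002 0 0; -0.05 0.0045 0 0; -0.08 0.007 0 0; -0.11 0.01 0 0; -0.135 0.012 0 0",
)

```text
t: 5.65
eef_pos: [0.4139, -0.2652, 0.3051]
tool_rot: [-0.0, 0.997, 0.073, -0.0]
contact_force: [0.5, -0.3, -3.1]
gripper_width: 0.388
grasp_force: 60.3
```

Call:
send_rows(
  deltas="0 0 0 0; 0 0 0 0",
)

```text
t: 5.85
eef_pos: [0.4156, -0.2649, 0.3055]
tool_rot: [0.0, 0.997, 0.073, 0.0]
contact_force: [1.5, -0.1, -3.6]
gripper_width: 0.388
grasp_force: 60.3
```

```bash
python3 g.py 0.5 0.04 0.306 8; python3 -c "
from h import *
for n in('scene','top'):
  p=shot(n)
  for q in('pail_blue','pail_blue_grip'):
    for r in bot.landmark_of(p,q): print(n,q,round(r['confidence'],2),np.round(r['xyz'],3))
  P=cloud(p,bot.masks_of(p,'board')[0]['mask']); P=P[(P[:,2]>.01)&(P[:,2]<.02)]
  print('board',np.array(cv2.minEnclosingCircle((P[:,:2]*1000).astype(np.float32))[0]),P.min(0),P.max(0))"
```

```text
5.85 [ 0.4156 -0.2649  0.3055] yaw 8.3 tilt [ 0.001 -0.    -1.   ]
shift [ 0.1277 -0.2894 -0.0005] spin 0.3 [ 0.52  0.12 -0.09  1.89  0.01  1.13 -1.  ]
scene pail_blue 0.95 [ 0.175 -0.292  0.   ]
scene pail_blue 0.7 [ 0.416 -0.264  0.094]
scene pail_blue_grip 0.86 [ 0.412 -0.263  0.313]
scene pail_blue_grip 0.73 [ 0.175 -0.293  0.223]
scene pail_blue_grip 0.33 [ 0.53  -0.238  0.255]
board [484.84381104 357.15097046] [0.41496122 0.32755739 0.01068417] [0.5547264  0.3922163  0.01596057]
top pail_blue 0.81 [ 0.184 -0.299  0.   ]
top pail_blue 0.74 [ 0.419 -0.265  0.097]
top pail_blue_grip 0.96 [ 0.178 -0.3    0.217]
top pail_blue_grip 0.93 [ 0.412 -0.262  0.314]
board [497.72817993  40.92524338] [ 0.40993514 -0.04677304  0.01000443] [0.5851403  0.13023287 0.01989065]
```

Call:
send_rows(
  deltas="0.006 -0.015 0 0; 0.019 -0.044 0 0; 0.034 -0.079 0 0; 0.049 -0.114 0 0; 0.064 -0.149 0 0",
)

```text
t: 6.75
eef_pos: [0.4577, -0.1065, 0.3054]
tool_rot: [0.0, 0.997, 0.073, 0.0]
contact_force: [0.1, 0.2, -3.9]
gripper_width: 0.388
grasp_force: 60.4
```

Call:
send_rows(
  deltas="0.015 -0.035 0 0; 0.03 -0.07 0 0; 0.045 -0.105 0 0; 0.057 -0.133 0 0; 0.062 -0.142 0 0",
)

```text
t: 7.25
eef_pos: [0.4985, 0.0459, 0.3055]
tool_rot: [-0.001, 0.997, 0.076, 0.0]
contact_force: [-0.6, 0.0, -3.3]
gripper_width: 0.39
grasp_force: 60.7
```

Call:
send_rows(
  deltas="0 0 0 0; 0 0 0 0; 0 0 0 0",
)

```text
t: 7.55
eef_pos: [0.4978, 0.0397, 0.3052]
tool_rot: [0.0, 0.997, 0.072, -0.0]
contact_force: [0.4, 0.6, -3.0]
gripper_width: 0.389
grasp_force: 60.6
```

```bash
python3 g.py 0.498 0.041 0.224 8; python3 -c "
from h import *
p=shot('top')
for q in('pail_blue','pail_blue_grip'):
    for r in bot.landmark_of(p,q): print(q,round(r['confidence'],2),np.round(r['xyz'],3))"
```

```text
7.55 [0.4978 0.0397 0.3052] yaw 8.2 tilt [-0.    -0.001 -1.   ]
shift [ 0.0005 -0.0013  0.0811] spin 0.2 [ 0.13  0.15 -0.37  1.86  0.06  1.14 -1.69]
pail_blue 0.93 [ 0.182 -0.3   -0.001]
pail_blue_grip 0.82 [ 0.179 -0.3    0.218]
```

Call:
send_rows(
  deltas="0 -0.001 0.02 0; 0 -0.001 0.045 0; 0 -0.001 0.063 0; 0 -0.001 0.073 0; 0 -0.001 0.074 0",
)

```text
t: 8.2
eef_pos: [0.4971, 0.0419, 0.2303]
tool_rot: [0.0, 0.997, 0.073, -0.001]
contact_force: [-0.2, -0.1, -2.6]
gripper_width: 0.388
grasp_force: 60.6
```

Call:
send_rows(
  deltas="0 0 0 0; 0 0 0.001 0; 0 0 0.002 0; 0 0 0.003 0; 0 0 0.004 0",
)

```text
t: 8.7
eef_pos: [0.498, 0.0425, 0.2275]
tool_rot: [0.0, 0.997, 0.073, 0.0]
contact_force: [-0.4, -2.0, -2.5]
gripper_width: 0.393
grasp_force: 60.6
```

Call:
send_rows(
  deltas="0 0 0.001 0; 0 0 0.002 0; 0 0 0.002 0",
)

```text
t: 9.0
eef_pos: [0.4977, 0.0425, 0.2251]
tool_rot: [0.0, 0.997, 0.073, -0.0]
contact_force: [0.3, -0.5, -3.4]
gripper_width: 0.387
grasp_force: 60.6
```

Call:
send_rows(
  deltas="0 0 0.001 0; 0 0 0.001 0; 0 0 0.001 0",
)

```text
t: 9.3
eef_pos: [0.4978, 0.0425, 0.2243]
tool_rot: [-0.0, 0.997, 0.073, -0.0]
contact_force: [0.5, -0.5, -3.2]
gripper_width: 0.389
grasp_force: 60.8
```

Call:
send_rows(
  deltas="0 0 0.001 0; 0 0 0.001 0; 0 0 0.001 0",
)

```text
t: 9.6
eef_pos: [0.4983, 0.0426, 0.2242]
tool_rot: [0.0, 0.997, 0.073, 0.001]
contact_force: [-2.3, 0.1, 6.7]
gripper_width: 0.387
grasp_force: 61.6
```

It has touched down: force went from -3 N to +6.7 N. Release.

Call:
send_rows(
  deltas="0 0 0 0; 0 0 0 0; 0 0 0 0; 0 0 0 0; 0 0 0 0",
  claw=1,
)

```text
t: 10.1
eef_pos: [0.4978, 0.0425, 0.2232]
tool_rot: [0.0, 0.997, 0.073, -0.0]
contact_force: [0.7, 0.5, 0.7]
gripper_width: 0.998
grasp_force: 0.0
```

Call:
send_rows(
  deltas="0 0 -0.015 0; 0 0 -0.04 0; 0 0 -0.07 0; 0 0 -0.1 0; 0 0 -0.12 0",
)

```text
t: 10.6
eef_pos: [0.4984, 0.0427, 0.3455]
tool_rot: [-0.0, 0.997, 0.073, 0.001]
contact_force: [0.9, 0.3, 0.5]
gripper_width: 0.997
grasp_force: 0.0
```

Call:
send_rows(
  deltas="0 0 0 0; 0 0 0 0; 0 0 0 0",
)

```text
t: 10.9
eef_pos: [0.4972, 0.0423, 0.3421]
tool_rot: [0.0, 0.997, 0.073, -0.001]
contact_force: [0.5, -0.9, -0.5]
gripper_width: 0.999
grasp_force: 0.0
```

```bash
python3 -c "
from h import *
o=bot.get_obs();print(o['t'],o['eef_pos'],o['contact_force'])
for n in('scene','wrist'):
  p=shot(n,n+'_end.png')
  for q in('pail_blue','pail_blue_grip','pail_red','board'):
    for r in bot.landmark_of(p,q): print(n,q,round(r['confidence'],2),np.round(r['xyz'],3))"
```

```text
10.9 [0.4972224  0.04228519 0.34208873] [ 0.47129038 -0.90677239 -0.47713337]
scene pail_blue 0.95 [ 0.176 -0.298 -0.002]
scene pail_blue 0.8 [0.496 0.042 0.012]
scene pail_blue_grip 0.89 [ 0.174 -0.294  0.219]
scene pail_blue_grip 0.69 [0.492 0.043 0.232]
scene pail_blue_grip 0.44 [ 0.53  -0.236  0.256]
scene pail_red 0.95 [0.531 0.304 0.041]
scene board 0.74 [0.497 0.041 0.001]
wrist pail_blue_grip 0.89 [0.498 0.043 0.236]
wrist pail_red 0.57 [0.528 0.312 0.04 ]
```

View pics/scene_end.png

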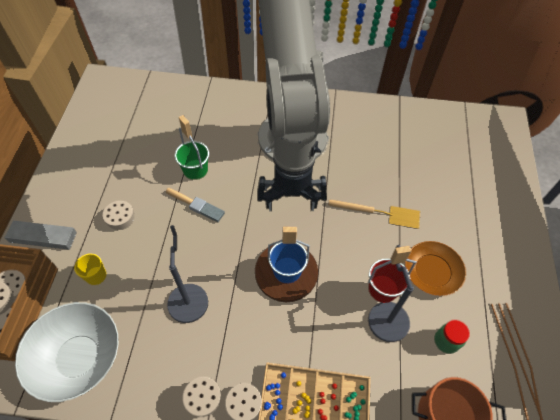

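The blue pail stands upright on the board at (288,265), the gripper is clear above it, and the red pail still hangs at (388,282).

```bash
python3 -c "
from station import bot
print(bot.hand_in())"
```

```text
the job is handed in; nothing more can be done
None
```

The blue pail stands upright and released within a few mm of the board's centre, the red pail still hangs where it was, and the job was handed in at about 11 s; no verdict came back.

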